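Close the core dry box: snap its gasketed lid down corner by corner

TASK

Put the lid on the grey dry box of sand cores, then press it down corner by corner in turn until all four spring clips have snapped over its edge and it sits level on the rubber gasket. Leave the other things on the bench where they are.

Things in the scene. Friction and masses are not known exactly. Their poses are not given: they have to be found in the camera images.
- dry_box: Open grey metal box fixed to the bench, three sand cores in it. Outside 162 mm (its x) by 122 mm (y), walls 5 mm, rim 78 mm up with a black springy gasket standing to 84.5 mm. Origin: centre of its underside, z up; yaw within 0.3 rad of the world. Four springy steel leaf clips stand on its long sides (y = +-61 mm) at x = +-66 mm. A round sight glass marks its -x end.
- box_seat (a point): Where the handle point of the lid comes when the lid is fully home: on the box's middle, 117 mm above its underside, axes as the box's (the lid fits either way round). With the lid laid loose on the clips' flares its handle is about 11 mm higher.
- lid_handle (a point): Centre of the lid's handle bar, over the lid's middle: black, 84 mm along the lid's y, 14 mm wide (x), 12 mm tall, 25 mm free under it, its centre 35 mm above the plate's underside. The lid lies right way up; z up, yaw within 0.45 rad of the world. Rigid grey metal plate 170 mm (x) by 130 mm (y) by 4 mm, about 0.35 kg; a lip under it, 20 mm deep, tapering 9 mm inward all round, fits inside the walls with 1.5 mm to spare.
- lid_corner_1 (a point): Place to press the lid's near left (-x, +y) corner (lid's frame): on the plate's upper face, 19 mm from its end, 21 mm from its long edge, just inboard of where a clip comes. About 97 mm above the box's underside when loose on its clip, 86 mm when home. It snaps down at 8 to 20 N straight down, best pushed 1 mm beyond. The lid is stiff and rocks: other loose corners may rise or sink meanwhile, and the last two often go together.
- lid_corner_2 (a point): Place to press the lid's near right (-x, -y) corner (lid's frame): on the plate's upper face, 19 mm from its end, 21 mm from its long edge, just inboard of where a clip comes. About 97 mm above the box's underside when loose on its clip, 86 mm when home. It snaps down at 8 to 20 N straight down, best pushed 1 mm beyond. The lid is stiff and rocks: other loose corners may rise or sink meanwhile, and the last two often go together.
- lid_corner_3 (a point): Place to press the lid's far right (+x, -y) corner (lid's frame): on the plate's upper face, 19 mm from its end, 21 mm from its long edge, just inboard of where a clip comes. About 97 mm above the box's underside when loose on its clip, 86 mm when home. It snaps down at 8 to 20 N straight down, best pushed 1 mm beyond. The lid is stiff and rocks: other loose corners may rise or sink meanwhile, and the last two often go together.
- lid_corner_4 (a point): Place to press the lid's far left (+x, +y) corner (lid's frame): on the plate's upper face, 19 mm from its end, 21 mm from its long edge, just inboard of where a clip comes. About 97 mm above the box's underside when loose on its clip, 86 mm when home. It snaps down at 8 to 20 N straight down, best pushed 1 mm beyond. The lid is stiff and rocks: other loose corners may rise or sink meanwhile, and the last two often go together.
- clip_1 (a joint): Leaf clip at the box's near left (-x, +y) corner (box's frame), rad outward: 0 upright, as at first; 0.04 to 0.12 while the lid's edge pushes it out; under 0.02 once sprung back over the lid. Its nose, 86 to 88 mm up, reaches 3 mm over the lid's edge; above it a flare leans outward to 104 mm up and guides the lid in, if laid to within 5 mm.
- clip_2 (a joint): Leaf clip at the box's near right (-x, -y) corner (box's frame), rad outward: 0 upright, as at first; 0.04 to 0.12 while the lid's edge pushes it out; under 0.02 once sprung back over the lid. Its nose, 86 to 88 mm up, reaches 3 mm over the lid's edge; above it a flare leans outward to 104 mm up and guides the lid in, if laid to within 5 mm.
- clip_3 (a joint): Leaf clip at the box's far right (+x, -y) corner (box's frame), rad outward: 0 upright, as at first; 0.04 to 0.12 while the lid's edge pushes it out; under 0.02 once sprung back over the lid. Its nose, 86 to 88 mm up, reaches 3 mm over the lid's edge; above it a flare leans outward to 104 mm up and guides the lid in, if laid to within 5 mm.
- clip_4 (a joint): Leaf clip at the box's far left (+x, +y) corner (box's frame), rad outward: 0 upright, as at first; 0.04 to 0.12 while the lid's edge pushes it out; under 0.02 once sprung back over the lid. Its nose, 86 to 88 mm up, reaches 3 mm over the lid's edge; above it a flare leans outward to 104 mm up and guides the lid in, if laid to within 5 mm.
- coil_hose: Red coiled air hose, fixed, to keep clear of. In world coordinates it lies on the bench at (0.32, -0.05), climbs as a 60 mm thick coil over (0.40, 0.12) at 0.16 m high to (0.47, 0.20) at 0.17 m, then as a 10 mm line through (0.59, 0.30) at 0.31 m and from (0.62, 0.31) straight up to the ceiling. Origin on the bench under its middle.
- sanding_block: Sanding block, wood on black, 66 x 112 x 32 mm, lying beyond the box; a bystander. Origin at the centre of its underside.
- enamel_mug: White enamel mug, 84 mm wide, 81 mm tall, near the box at the robot's side; a bystander. Origin at the centre of its underside.

How it is judged:
By the outcome, as a careful person would: the job done as asked, in the order asked, and still so for the second after the job is handed in, with the robot touching nothing.
It also fails if it takes over 61 s, if anything falls off the work surface, if the arm or the gripper's body presses on something with over 40 N, if the wrist force passes 120 N, or if a joint passes its speed limit or range.

ROBOT

A 7-joint arm with a two-finger parallel gripper is mounted at the origin on the work surface; the furniture and walls round the work are solid. World frame = base frame: x ahead of the robot, y to its left, z up, the work surface at z = 0. Lengths are in m, angles in rad, forces in N, time in s.
With the tool pointing down it reaches from about 0.35 to 0.9 m from the base axis. Payload 7.2 kg.
Tool frame: the origin (TCP) lies midway between the tips of the shut fingers; the grasp point (between the pads) lies 19 mm behind it (bot.grip_depth is the z of the grasp point in the tool frame, in m); z points along the fingers, y is the line along which they close (so a half turn about z gives the same grasp; the last joint's range is limited). The gripper opens to 88 mm and grips with 3 to 60 N. Pads are 20 mm wide; open, the fingers measure 115 mm over their backs; the gripper's body (75 mm by 178 mm) begins 61 mm behind the grasp point.
Start: joints at [-1.172, 0.411, -0.013, 1.596, 0.006, 1.134, -0.082], TCP at [0.281, 0.558, 0.223] pointing down, gripper open.
Joint ranges: [-2.95, 2.95], [-0.29, 1.99], [-1.47, 1.44], [0.14, 2.54], [-1.03, 4.17], [0.13, 1.85], [-2.86, 2.86]. Speed limits (rad/s): [2.39, 2.39, 3.01, 3.01, 3.14, 3.14, 3.14].

INTERFACE

Orientations are given as a rotation vector (axis times angle).
In Python, from rig import state, optics, ticket, bot gives the robot as it stands.
- The arm moves only by the tool move_arm, never from a script. Its argument "commands" is a list of rows, each an object of numbers: "x", "y", "z": the shift along the tool's x, y, z as a fraction of full scale; "ax", "ay", "az": the turn, a rotation vector about the tool's x, y, z as a fraction of full scale; "jaw": the opening in per cent of the stroke, from 0 (shut) to 100 (fully open). A call has 1 to 12 rows; each row is the pose to reach, as a shift and turn from the pose commanded when the call began, along the tool's axes at that moment, turning the shorter way round; what a row does not reach only later rows make up. Full scale, the value 1, is 100 mm for a shift and pi rad for a turn. A row lasts 1/10 s, in which the tool goes at most 50 mm and 8.59 degrees, less where a joint would pass 70% of its speed; a pose out of reach is approached as far as the arm can. A call with a number of a shift or a turn outside -1 to 1 is refused whole. A call with a gripper value outside its range is refused whole. The fingers move at their own pace and stop on an object; "newtons" is the grip in N (left out, the last holds). Time passes only in rows, so rows that repeat a pose let the fingers close. It gives the time, the measured TCP pose, the force, the opening and the grip force at its end, in the units of the state.
- state(): the state, without advancing time (a new reading comes with each control period).
- optics.read_camera(name): name is "scene" or "top"; returns a dict with "color" (384x512x3 uint8, red, green, blue), "fx", "fy", "cx", "cy" (pixels), "rvec" (rotation vector, rad) and "tvec" (3), from world to camera coordinates, as OpenCV has them. Camera axes: x right, y down, z forward; pixel columns grow to the right and rows downward; lengths in m; the calibration is good to about 2 mm. A picture is of the moment at which its call begins. There is no depth.
- ticket.close_job(): hands the job in; it is judged then, once.
The state is a dict: "time_s": time; "q": joint angles; "joint_vel": joint speeds; "joint_torque": joint torques, N m; "position": TCP position; "tcp_rot": TCP orientation; "force": force on the tool from outside, world axes, zero at the start; "wrist_torque": the same for the moment, N m; "width": opening from 0.0 (shut) to 1.0 (fully open); "grasp_force": force on a finger pad.
Only numpy, scipy, OpenCV 4.12 (cv2) and the standard library are available. Lean on these libraries where they do the work, as an engineer would, in place of code of your own. Each camera call takes 0.05 s, during which the arm holds its last target. There are 200 camera calls.

## Working session

There is one attempt and no reset: what is moved stays moved. The work goes in short steps, Python scripts to look and compute and a tool call to move; the robot and the scene stay as the last step left them, time stands still between calls to the robot, and variables do not carry over. Pictures are saved under pics/ and viewed, at most 10 in all, crops included, and the job is handed in when it is done.

Besides the shell and the picture viewer there is one more tool, called by a JSON object that holds its "api" and its "payload", one argument or row to a line. move_arm: Moves the arm, as the interface text tells. Shift numbers are shares of 100 mm and turn numbers shares of pi rad, none past 1 either way. Its arguments: {"type":"object","properties":{"commands":{"type":"array","items":{"type":"object","properties":{"x":{"type":"number"},"y":{"type":"number"},"z":{"type":"number"},"ax":{"type":"number"},"ay":{"type":"number"},"az":{"type":"number"},"jaw":{"type":"number"}}}},"newtons":{"type":"number"}},"required":["commands"]}

```bash
mkdir -p pics; ls
python3 - <<'E'
from rig import state, optics, bot
import cv2
s=state();print(s['time_s'],s['position'],s['tcp_rot'],bot.grip_depth,s['width'])
for n in('scene','top'):
    d=optics.read_camera(n);cv2.imwrite(f'pics/{n}0.png',d['color'][:,:,::-1]);print(n,d['fx'],d['cx'],d['cy'],d['rvec'],d['tvec'])
E
```

```text
pics
0.0 [0.28107727 0.55764625 0.2217876 ] [-7.26533580e-01 -3.05617229e+00  2.56713563e-03] -0.0187 1.0010056092996997
scene 481.0043749284328 252.15339789300668 185.48078858588366 [ 2.43942503  0.41715976 -0.15065492] [-0.46410425 -0.14429293  1.25581645]
top 375.31920929947944 251.88651055061575 193.60344910067718 [ 2.23121794 -2.16595344  0.04615896] [-0.11220816  0.52031214  0.93108553]
```

View pics/scene0.png

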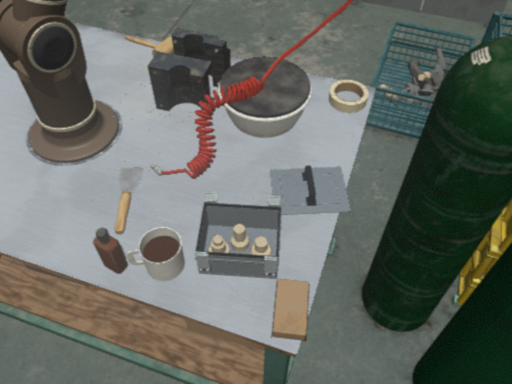

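View pics/top0.png

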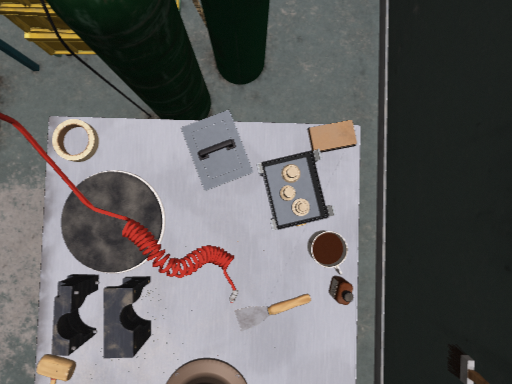

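The scene view shows the box at (240,238), the lid at (310,190) with its black handle, the mug at (162,252), and the sanding block at (291,308). In the top view the lid is at (216,150) with its handle at (216,149), and the box is at (296,190) with a dark gasket ring. The hose lies well to the left and below.

```bash
cat > h.py <<'E'
import numpy as np, cv2
from scipy.spatial.transform import Rotation as R
def cam(d):
    return np.array([[d['fx'],0,d['cx']],[0,d['fy'],d['cy']],[0,0,1]]),R.from_rotvec(d['rvec']).as_matrix(),np.array(d['tvec'])
def ray(d,p,z):
    K,M,t=cam(d);c=-M.T@t;v=(M.T@np.linalg.solve(K,np.c_[np.atleast_2d(p),np.ones(len(np.atleast_2d(p)))].T)).T
    return c+v*((z-c[2])/v[:,2])[:,None]
def proj(d,P):
    K,M,t=cam(d);return cv2.projectPoints(np.float64(np.atleast_2d(P)),np.float64(d['rvec']),np.float64(t),K,None)[0][:,0]
def rect(P):  # metric min-area rectangle of world xy points: centre, size(x-ish,y-ish), yaw of long side
    c,s,a=cv2.minAreaRect(np.float32(P[:,:2]*1000))
    if s[0]<s[1]: s=s[::-1];a+=90
    a=(a+90)%180-90
    return np.round(c,1),np.round(s,1),np.radians(a)
E
python3 - <<'E'
from h import *
from rig import optics
d=optics.read_camera('top');im=d['color'];K,M,t=cam(d);print('cam',-M.T@t)
g=im.max(2).astype(int)
def blob(m,p,off=0):
    n,l,st,ce=cv2.connectedComponentsWithStats(m.astype(np.uint8),connectivity=8)
    sub=l[p[1]-8:p[1]+9,p[0]-8:p[0]+9];k=np.bincount(sub[sub>0]).argmax()
    return l==k
def cnt(m): return max(cv2.findContours(m.astype(np.uint8),0,1)[0],key=cv2.contourArea)[:,0].astype(float)
print('pix lid',im[130,210],im[170,220],'bench',im[180,180],'rim',im[190,264],im[165,280],'in',im[195,270])
h=blob((g<70),(216,149));print('handle',h.sum(),rect(ray(d,cnt(h),.061)))
gk=blob((g<70),(266,190));print('gasket',gk.sum(),rect(ray(d,cnt(gk),.0845)))
lab=cv2.cvtColor(im,cv2.COLOR_RGB2LAB)
lm=g<170; lm[:,:170]=0; lm[125-14:]=lm[125-14:]
cv2.imwrite('pics/z.png',cv2.resize(im[95:245,170:370,::-1],(800,600),interpolation=cv2.INTER_CUBIC))
E
```

```text
cam [ 0.48258891 -0.09862567  0.95268913]
pix lid [133 136 147] [134 138 147] bench [179 177 187] rim [183 182 192] [135 138 147] in [63 63 66]
handle 263 (array([625.7,  -8.1]), array([90. , 22.8]), np.float64(-1.1716459038030236))
gasket 955 (array([ 537.6, -194.5]), array([168.3, 126. ]), np.float64(0.2632837006327051))
```

View pics/z.png

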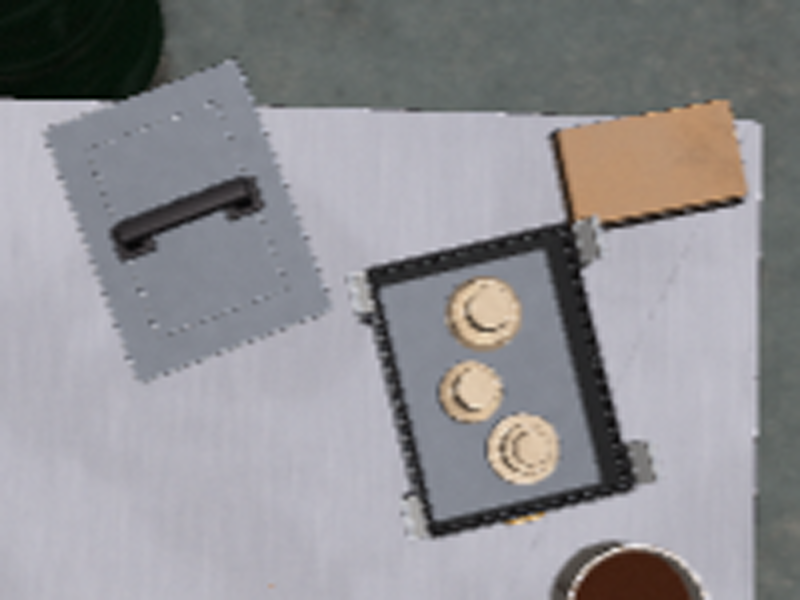

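The crop shows lid corners near (46,128), (233,60), (328,305), (146,382). The box rim corners are near (365,270), (572,222), (632,490), (428,537), with four clips just outside the long sides. I'll cross-check in both views.

Run:
```python
from h import *
from rig import optics
d=optics.read_camera('top')
px=lambda a:np.array(a)/4.+[170-.375,95-.375]
L=ray(d,px([(46,128),(233,60),(328,305),(146,382)]),.024);B=ray(d,px([(367,270),(572,224),(632,490),(428,537)]),.0845)
for n,Q in(('lid',L),('box',B)):
    print(n,Q.mean(0)[:2].round(4),'sides',[round(np.linalg.norm(Q[i]-Q[(i+1)%4]),4) for i in range(4)],rect(Q))
# predicted projections into scene and view
s=optics.read_camera('scene');im=s['color'][:,:,::-1].copy()
cv2.imwrite('pics/s1.png',cv2.resize(im[150:290,180:365],None,fx=4,fy=4,interpolation=cv2.INTER_CUBIC))
```

```text
lid [ 0.6309 -0.0058] sides [np.float64(0.1242), np.float64(0.1648), np.float64(0.1225), np.float64(0.1709)] (array([631.2,  -6.1]), array([170.9, 124.2]), np.float64(0.40890202008687526))
box [ 0.5325 -0.1954] sides [np.float64(0.1223), np.float64(0.158), np.float64(0.1209), np.float64(0.1585)] (array([ 532.5, -195.6]), array([158.5, 122.3]), np.float64(0.2512758901069445))
```

View pics/s1.png

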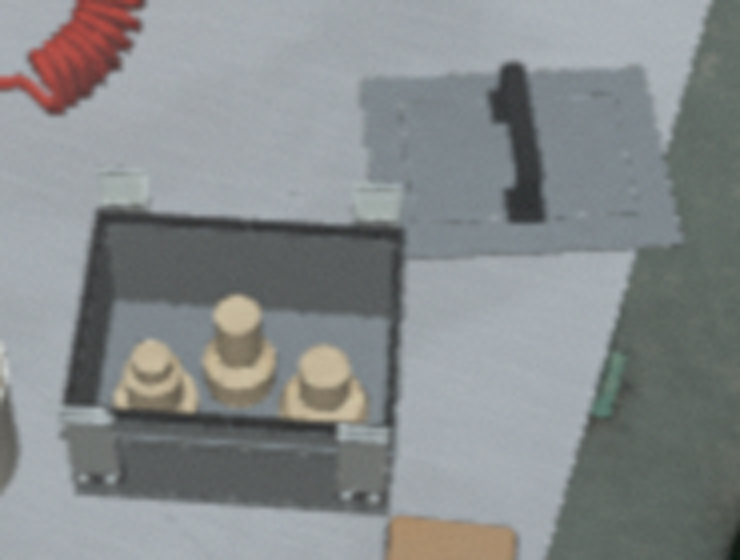

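The scene crop shows the box rim corners at about (103,210), (404,228), (397,432), (66,410). The lid corners are near (361,80), (643,67), (681,243), and the handle top ends near (513,66) and (530,190).

Run:
```python
from h import *
from rig import optics,state
s=optics.read_camera('scene')
px=lambda a:np.array(a)/4.+[180-.375,150-.375]
B=ray(s,px([(101,210),(404,228),(392,434),(66,410)]),.0845);L=ray(s,px([(361,80),(643,67),(681,243)]),.024)
print(B.mean(0),rect(B));print('lid centre',(L[0]+L[2])/2,np.linalg.norm(L[0]-L[1]),np.linalg.norm(L[2]-L[1]),np.arctan2(*(L[1]-L[0])[[1,0]]))
st=state();T=R.from_rotvec(st['tcp_rot']).as_matrix();print(T.round(3),st['q'])
# target: tool z down, tool y along lid x (yaw .40) 
def tgt(yaw,ref):
    best=None
    for a in(yaw,yaw+np.pi):
        y=np.array([np.cos(a),np.sin(a),0]);z=np.array([0,0,-1.]);M=np.c_[np.cross(y,z),y,z]
        v=(R.from_matrix(ref).inv()*R.from_matrix(M)).as_rotvec();print('turn',v/np.pi)
tgt(.40,T)
print('shift to lid above',T.T@(np.array([.63,-.006,.2])-st['position'])*10)
```

```text
[ 0.53572082 -0.19628833  0.0845    ] (array([ 535.5, -196.1]), array([158. , 122.1]), np.float64(0.2561154863083774))
lid centre [ 0.63139531 -0.00630372  0.024     ] 0.16805882388969373 0.1286063053854339 0.3973860492750368
[[-0.893  0.45  -0.   ]
 [ 0.45   0.893 -0.001]
 [-0.    -0.001 -1.   ]] [-1.17221682  0.41137552 -0.012708    1.59647007  0.00564754  1.13434587
 -0.08219377]
turn [-1.61204764e-04  8.74174663e-05  2.24109631e-01]
turn [-1.11172162e-04 -2.05010314e-04 -7.75890337e-01]
shift to lid above [-5.65251194 -3.46685368  0.22610601]
```

{"api": "move_arm", "payload": {
  "commands": [
    {"z": -0.5,"az": 0.045},
    {"z": -1,"az": 0.09},
    {"x": -0.3,"y": -0.5,"z": -1,"az": 0.135},
    {"x": -0.6,"y": -1,"z": -1,"az": 0.18},
    {"x": -0.6,"y": -1,"z": -1,"az": 0.224},
    {"x": -0.6,"y": -1,"z": -1,"az": 0.224}
  ]
}}

```text
validation failed for argument at $.co...
```

{"api": "move_arm", "payload": {
  "commands": [
    {"x": 0,"y": 0,"z": -0.5,"ax": 0,"ay": 0,"az": 0.045,"jaw": 100},
    {"x": 0,"y": 0,"z": -1,"ax": 0,"ay": 0,"az": 0.09,"jaw": 100},
    {"x": -0.3,"y": -0.5,"z": -1,"ax": 0,"ay": 0,"az": 0.135,"jaw": 100},
    {"x": -0.6,"y": -1,"z": -1,"ax": 0,"ay": 0,"az": 0.18,"jaw": 100},
    {"x": -0.6,"y": -1,"z": -1,"ax": 0,"ay": 0,"az": 0.224,"jaw": 100},
    {"x": -0.6,"y": -1,"z": -1,"ax": 0,"ay": 0,"az": 0.224,"jaw": 100}
  ]
}}

```text
time_s: 0.9
position: [0.2909, 0.4394, 0.3237]
tcp_rot: [1.743, 2.613, 0.002]
force: [0.1, 0.0, -0.1]
width: 1.005
grasp_force: 0.0
```

{"api": "move_arm", "payload": {
  "commands": [
    {"x": -0.45,"y": -0.1,"z": -0.15,"ax": 0,"ay": 0,"az": 0,"jaw": 100},
    {"x": -1,"y": -0.2,"z": -0.3,"ax": 0,"ay": 0,"az": 0,"jaw": 100},
    {"x": -1,"y": -0.2,"z": -0.3,"ax": 0,"ay": 0,"az": 0,"jaw": 100}
  ]
}}

```text
time_s: 1.2
position: [0.3125, 0.3389, 0.3545]
tcp_rot: [1.736, 2.617, 0.004]
force: [-0.9, 0.3, -0.4]
width: 1.002
grasp_force: 0.0
```

{"api": "move_arm", "payload": {
  "commands": [
    {"x": -0.5,"y": 0,"z": 0,"ax": 0,"ay": 0,"az": 0,"jaw": 100},
    {"x": -1,"y": 0,"z": 0,"ax": 0,"ay": 0,"az": 0,"jaw": 100},
    {"x": -1,"y": 0,"z": 0,"ax": 0,"ay": 0,"az": 0,"jaw": 100}
  ]
}}

```text
time_s: 1.5
position: [0.3521, 0.2456, 0.3532]
tcp_rot: [1.74, 2.614, 0.001]
force: [-0.6, 0.4, -0.2]
width: 1.003
grasp_force: 0.0
```

{"api": "move_arm", "payload": {
  "commands": [
    {"x": -0.5,"y": 0,"z": 0,"ax": 0,"ay": 0,"az": 0,"jaw": 100},
    {"x": -1,"y": 0,"z": 0,"ax": 0,"ay": 0,"az": 0,"jaw": 100},
    {"x": -1,"y": 0,"z": 0,"ax": 0,"ay": 0,"az": 0,"jaw": 100}
  ]
}}

```text
time_s: 1.8
position: [0.3908, 0.1536, 0.3532]
tcp_rot: [1.741, 2.613, 0.001]
force: [0.2, 0.1, -0.2]
width: 1.006
grasp_force: 0.0
```

{"api": "move_arm", "payload": {
  "commands": [
    {"x": -0.5,"y": 0,"z": 0,"ax": 0,"ay": 0,"az": 0,"jaw": 100},
    {"x": -1,"y": 0.2,"z": 0,"ax": 0,"ay": 0,"az": 0,"jaw": 100},
    {"x": -1,"y": 0.7,"z": 0,"ax": 0,"ay": 0,"az": 0,"jaw": 100},
    {"x": -1,"y": 1,"z": 0,"ax": 0,"ay": 0,"az": 0,"jaw": 100},
    {"x": -1,"y": 1,"z": 0,"ax": 0,"ay": 0,"az": 0,"jaw": 100}
  ]
}}

```text
time_s: 2.3
position: [0.5222, 0.1086, 0.3509]
tcp_rot: [1.728, 2.623, -0.004]
force: [0.3, 0.0, -0.2]
width: 1.001
grasp_force: 0.0
```

{"api": "move_arm", "payload": {
  "commands": [
    {"x": -0.4,"y": 0.2,"z": 0.2,"ax": 0,"ay": 0,"az": 0,"jaw": 100},
    {"x": -0.8,"y": 0.4,"z": 0.4,"ax": 0,"ay": 0,"az": 0,"jaw": 100},
    {"x": -1,"y": 0.6,"z": 0.7,"ax": 0,"ay": 0,"az": 0,"jaw": 100},
    {"x": -1,"y": 0.6,"z": 1,"ax": 0,"ay": 0,"az": 0,"jaw": 100},
    {"x": -1,"y": 0.6,"z": 1,"ax": 0,"ay": 0,"az": 0,"jaw": 100}
  ]
}}

```text
time_s: 2.8
position: [0.6116, 0.037, 0.248]
tcp_rot: [-1.73, -2.616, 0.009]
force: [-0.5, -0.1, 0.5]
width: 1.001
grasp_force: 0.0
```

{"api": "move_arm", "payload": {
  "commands": [
    {"x": -0.2,"y": 0,"z": 0.4,"ax": 0,"ay": 0,"az": 0,"jaw": 100},
    {"x": -0.4,"y": 0,"z": 0.8,"ax": 0,"ay": 0,"az": 0,"jaw": 100},
    {"x": -0.4,"y": 0,"z": 1,"ax": 0,"ay": 0,"az": 0,"jaw": 100},
    {"x": -0.4,"y": 0,"z": 1,"ax": 0,"ay": 0,"az": 0,"jaw": 100},
    {"x": -0.4,"y": 0,"z": 1,"ax": 0,"ay": 0,"az": 0,"jaw": 100}
  ]
}}

```text
time_s: 3.3
position: [0.6298, 0.0006, 0.1543]
tcp_rot: [1.732, 2.62, 0.002]
force: [-0.3, -0.9, 0.7]
width: 1.004
grasp_force: 0.0
```

Run:
```python
from h import *
from rig import optics,state
st=state();T=R.from_rotvec(st['tcp_rot']).as_matrix();print(st['position'],T.round(3)[:, :2])
print(T.T@(np.array([.631,-.006,.055-.019])-st['position'])*10)
im=optics.read_camera('top')['color'][:,:,::-1];s=optics.read_camera('scene')['color'][:,:,::-1]
cv2.imwrite('pics/p1.png',np.hstack([cv2.resize(im[95:215,160:290],(390,360)),cv2.resize(s[110:230,240:370],(390,360))]))
```

```text
[6.29825377e-01 6.14631909e-04 1.54283666e-01] [[-0.392  0.92 ]
 [ 0.92   0.392]
 [ 0.     0.001]]
[-0.06591341 -0.01674329  1.18278948]
```

View pics/p1.png

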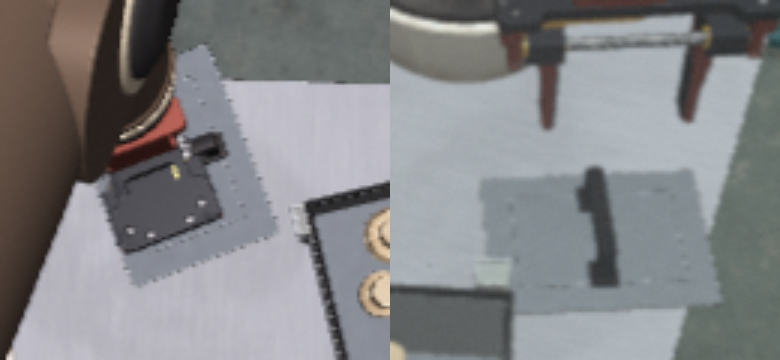

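Fingers (tips at (548,125) and (688,120) in the right half) straddle the handle at (600,225). I'll descend and grip.

{"api": "move_arm", "payload": {
  "commands": [
    {"x": -0.06,"y": -0.01,"z": 0.35,"ax": 0,"ay": 0,"az": 0,"jaw": 100},
    {"x": -0.06,"y": -0.01,"z": 0.7,"ax": 0,"ay": 0,"az": 0,"jaw": 100},
    {"x": -0.06,"y": -0.01,"z": 1,"ax": 0,"ay": 0,"az": 0,"jaw": 100},
    {"x": -0.06,"y": -0.01,"z": 1,"ax": 0,"ay": 0,"az": 0,"jaw": 100}
  ]
}}

```text
time_s: 3.8
position: [0.629, -0.0056, 0.0507]
tcp_rot: [-1.732, -2.617, 0.003]
force: [-0.4, 0.2, -0.5]
width: 1.001
grasp_force: 0.0
```

{"api": "move_arm", "payload": {
  "commands": [
    {"x": 0,"y": 0,"z": 0.1,"ax": 0,"ay": 0,"az": 0,"jaw": 100},
    {"x": 0,"y": 0,"z": 0.17,"ax": 0,"ay": 0,"az": 0,"jaw": 50},
    {"x": 0,"y": 0,"z": 0.17,"ax": 0,"ay": 0,"az": 0,"jaw": 30},
    {"x": 0,"y": 0,"z": 0.17,"ax": 0,"ay": 0,"az": 0,"jaw": 0},
    {"x": 0,"y": 0,"z": 0.17,"ax": 0,"ay": 0,"az": 0,"jaw": 0},
    {"x": 0,"y": 0,"z": 0.17,"ax": 0,"ay": 0,"az": 0,"jaw": 0},
    {"x": 0,"y": 0,"z": 0.17,"ax": 0,"ay": 0,"az": 0,"jaw": 0},
    {"x": 0,"y": 0,"z": 0.17,"ax": 0,"ay": 0,"az": 0,"jaw": 0},
    {"x": 0,"y": 0,"z": 0.17,"ax": 0,"ay": 0,"az": 0,"jaw": 0},
    {"x": 0,"y": 0,"z": 0.17,"ax": 0,"ay": 0,"az": 0,"jaw": 0}
  ],
  "newtons": 40
}}

```text
time_s: 4.8
position: [0.6306, -0.0068, 0.0356]
tcp_rot: [-1.735, -2.619, -0.0]
force: [1.0, -0.2, -0.3]
width: 0.218
grasp_force: 0.0
```

{"api": "move_arm", "payload": {
  "commands": [
    {"x": 0,"y": 0,"z": 0,"ax": 0,"ay": 0,"az": 0,"jaw": 0},
    {"x": 0,"y": 0,"z": 0,"ax": 0,"ay": 0,"az": 0,"jaw": 0},
    {"x": 0,"y": 0,"z": 0,"ax": 0,"ay": 0,"az": 0,"jaw": 0},
    {"x": 0,"y": 0,"z": 0,"ax": 0,"ay": 0,"az": 0,"jaw": 0}
  ],
  "newtons": 40
}}

```text
time_s: 5.2
position: [0.6307, -0.0068, 0.0356]
tcp_rot: [1.735, 2.619, 0.0]
force: [1.0, -0.3, 0.3]
width: 0.158
grasp_force: 40.0
```

{"api": "move_arm", "payload": {
  "commands": [
    {"x": 0,"y": 0,"z": -0.1,"ax": 0,"ay": 0,"az": 0,"jaw": 0},
    {"x": 0,"y": 0,"z": -0.3,"ax": 0,"ay": 0,"az": 0,"jaw": 0},
    {"x": 0,"y": 0,"z": -0.6,"ax": 0,"ay": 0,"az": 0,"jaw": 0},
    {"x": 0,"y": 0,"z": -0.85,"ax": 0,"ay": 0,"az": 0,"jaw": 0},
    {"x": 0,"y": 0,"z": -1,"ax": 0,"ay": 0,"az": 0,"jaw": 0},
    {"x": 0,"y": 0,"z": -1,"ax": 0,"ay": 0,"az": 0,"jaw": 0}
  ]
}}

```text
time_s: 5.8
position: [0.6317, -0.0069, 0.1378]
tcp_rot: [1.734, 2.617, 0.004]
force: [1.2, -0.0, -2.9]
width: 0.158
grasp_force: 40.0
```

{"api": "move_arm", "payload": {
  "commands": [
    {"x": 0,"y": 0,"z": -0.25,"ax": 0,"ay": 0,"az": 0,"jaw": 0},
    {"x": 0,"y": 0,"z": -0.55,"ax": 0,"ay": 0,"az": 0,"jaw": 0},
    {"x": -0.2,"y": -0.2,"z": -0.55,"ax": 0,"ay": 0,"az": 0.01,"jaw": 0},
    {"x": -0.4,"y": -0.45,"z": -0.55,"ax": 0,"ay": 0,"az": 0.02,"jaw": 0},
    {"x": -0.65,"y": -0.75,"z": -0.55,"ax": 0,"ay": 0,"az": 0.03,"jaw": 0},
    {"x": -0.8,"y": -0.95,"z": -0.55,"ax": 0,"ay": 0,"az": 0.04,"jaw": 0},
    {"x": -0.85,"y": -1,"z": -0.55,"ax": 0,"ay": 0,"az": 0.0467,"jaw": 0},
    {"x": -0.85,"y": -1,"z": -0.55,"ax": 0,"ay": 0,"az": 0.0467,"jaw": 0}
  ]
}}

```text
time_s: 6.6
position: [0.571, -0.125, 0.1901]
tcp_rot: [-1.926, -2.481, 0.0]
force: [0.5, 0.1, -4.2]
width: 0.157
grasp_force: 40.0
```

Run:
```python
from h import *
from rig import optics,state
st=state();T=R.from_rotvec(st['tcp_rot']).as_matrix();print(st['position'],np.arctan2(T[1,1],T[0,1]),st['width'],st['grasp_force'],st['force'])
print(T.T@(np.array([.5345,-.1957,.185])-st['position'])*10)
```

```text
[ 0.57103889 -0.12500978  0.19014286] 0.25064545443879 0.1567741486980544 39.995636343955994 [ 0.5023986   0.11690529 -4.22044151]
[-0.59420939 -0.5292774   0.05143274]
```

{"api": "move_arm", "payload": {
  "commands": [
    {"x": -0.2,"y": -0.18,"z": 0,"ax": 0,"ay": 0,"az": 0,"jaw": 0},
    {"x": -0.45,"y": -0.4,"z": 0,"ax": 0,"ay": 0,"az": -0.001,"jaw": 0},
    {"x": -0.59,"y": -0.53,"z": 0,"ax": 0,"ay": 0,"az": -0.001,"jaw": 0},
    {"x": -0.59,"y": -0.53,"z": 0,"ax": 0,"ay": 0,"az": -0.001,"jaw": 0},
    {"x": -0.59,"y": -0.53,"z": 0,"ax": 0,"ay": 0,"az": -0.001,"jaw": 0}
  ]
}}

```text
time_s: 7.1
position: [0.5361, -0.193, 0.1903]
tcp_rot: [-1.917, -2.489, -0.001]
force: [-0.2, 0.2, -4.4]
width: 0.152
grasp_force: 40.0
```

Run:
```python
from h import *
from rig import optics,state
st=state();T=R.from_rotvec(st['tcp_rot']).as_matrix();print(st['position'],T.round(4),np.arctan2(T[1,1],T[0,1]))
d=optics.read_camera('scene');im=d['color'];cv2.imwrite('pics/p2.png',cv2.resize(im[110:300,160:330,::-1],(536,600),interpolation=cv2.INTER_CUBIC))
# predicted lid corners (upper face) given the handle at the grasp point
c=st['position']+[0,0,.0187-.031];a=.254;u=np.array([np.cos(a),np.sin(a),0]);v=np.array([-u[1],u[0],0])
P=[c+i*.085*u+j*.065*v for i,j in((-1,1),(-1,-1),(1,-1),(1,1))]
for n in('scene','top'):
    e=optics.read_camera(n);q=proj(e,P);print(n,q.round(1).tolist())
    if n=='scene':print(((q-[159.5,109.5])*536/170).round().tolist())
    else:cv2.imwrite('pics/p2t.png',cv2.resize(e['color'][110:260,220:370,::-1],(600,600),interpolation=cv2.INTER_CUBIC));print(((q-[219.5,109.5])*4).round().tolist())
```

```text
[ 0.53606624 -0.19297435  0.19026738] [[-2.554e-01  9.668e-01  1.000e-04]
 [ 9.668e-01  2.554e-01  1.000e-03]
 [ 9.000e-04  3.000e-04 -1.000e+00]] 0.2582698631862075
scene [[199.3, 169.9], [188.1, 225.4], [283.7, 232.2], [286.7, 175.5]]
[[126.0, 191.0], [90.0, 366.0], [392.0, 387.0], [401.0, 208.0]]
top [[277.2, 232.6], [338.7, 218.5], [319.7, 138.6], [258.7, 152.5]]
[[231.0, 492.0], [477.0, 436.0], [401.0, 117.0], [157.0, 172.0]]
```

View pics/p2.png

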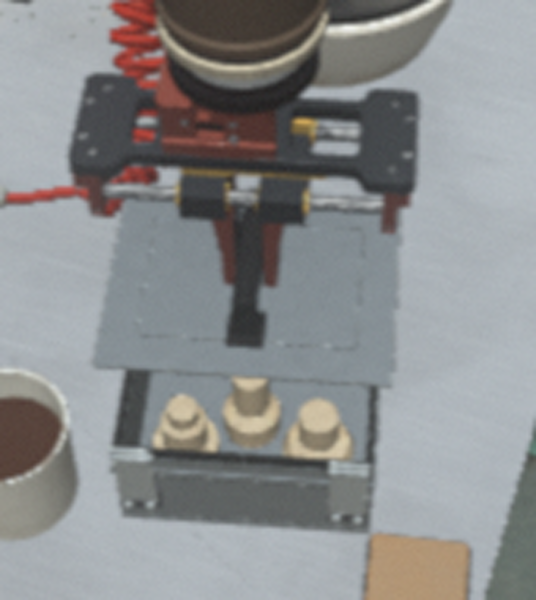

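View pics/p2t.png

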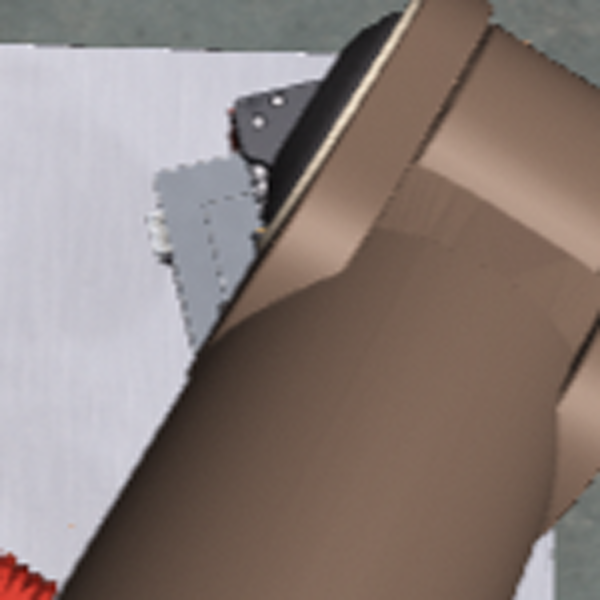

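Lid corners in the scene crop are at (95,362) and (390,385), against predicted (90,366) and (392,387). In the top crop the corner is at (155,177), against (157,172). So the lid sits within about 2 mm of centred in the hand. I'll settle first, then lower.

{"api": "move_arm", "payload": {
  "commands": [
    {"x": 0,"y": 0,"z": 0.1,"ax": 0,"ay": 0,"az": 0,"jaw": 0},
    {"x": 0,"y": 0,"z": 0.1,"ax": 0,"ay": 0,"az": 0,"jaw": 0},
    {"x": 0,"y": 0,"z": 0.1,"ax": 0,"ay": 0,"az": 0,"jaw": 0}
  ]
}}

```text
time_s: 7.55
position: [0.535, -0.194, 0.18]
tcp_rot: [-1.918, -2.487, 0.001]
force: [0.1, 0.5, -4.1]
width: 0.155
grasp_force: 40.0
```

```bash
cat > g.py <<'E'
import sys
from h import *
from rig import state
st=state();T=R.from_rotvec(st['tcp_rot']).as_matrix();g=[float(x) for x in sys.argv[1:4]]
print(st['time_s'],st['position'].round(4),'yaw',np.arctan2(T[1,1],T[0,1]).round(4),'F',np.round(st['force'],1),'grip',st['grasp_force'],st['width'])
print('shift',(T.T@(np.array(g)-st['position'])*10).round(3))
E
python3 g.py .535 -.197 .115
```

```text
7.55 [ 0.535 -0.194  0.18 ] yaw 0.2573 F [ 0.1  0.5 -4.1] grip 39.99543607234955 0.15534428046601859
shift [-0.029 -0.007  0.65 ]
```

{"api": "move_arm", "payload": {
  "commands": [
    {"x": -0.03,"y": 0,"z": 0.2,"ax": 0,"ay": 0,"az": 0.001,"jaw": 0},
    {"x": -0.03,"y": 0,"z": 0.4,"ax": 0,"ay": 0,"az": 0.001,"jaw": 0},
    {"x": -0.03,"y": 0,"z": 0.5,"ax": 0,"ay": 0,"az": 0.001,"jaw": 0},
    {"x": -0.03,"y": 0,"z": 0.58,"ax": 0,"ay": 0,"az": 0.001,"jaw": 0},
    {"x": -0.03,"y": 0,"z": 0.64,"ax": 0,"ay": 0,"az": 0.001,"jaw": 0},
    {"x": -0.03,"y": 0,"z": 0.67,"ax": 0,"ay": 0,"az": 0.001,"jaw": 0},
    {"x": -0.03,"y": 0,"z": 0.68,"ax": 0,"ay": 0,"az": 0.001,"jaw": 0},
    {"x": -0.03,"y": 0,"z": 0.68,"ax": 0,"ay": 0,"az": 0.001,"jaw": 0}
  ]
}}

```text
time_s: 8.35
position: [0.5361, -0.1975, 0.113]
tcp_rot: [1.922, 2.484, 0.0]
force: [0.3, -0.6, -3.4]
width: 0.153
grasp_force: 40.0
```

{"api": "move_arm", "payload": {
  "commands": [
    {"x": 0,"y": 0,"z": 0.02,"ax": 0,"ay": 0,"az": 0,"jaw": 0},
    {"x": 0,"y": 0,"z": 0.04,"ax": 0,"ay": 0,"az": 0,"jaw": 0},
    {"x": 0,"y": 0,"z": 0.04,"ax": 0,"ay": 0,"az": 0,"jaw": 0},
    {"x": 0,"y": 0,"z": 0.04,"ax": 0,"ay": 0,"az": 0,"jaw": 0}
  ]
}}

```text
time_s: 8.75
position: [0.5364, -0.1969, 0.109]
tcp_rot: [1.922, 2.485, 0.001]
force: [-1.4, 2.5, 2.8]
width: 0.16
grasp_force: 40.0
```

```bash
python3 - <<'E'
from h import *
from rig import optics
e=optics.read_camera('scene')['color'][:,:,::-1]
cv2.imwrite('pics/p3.png',cv2.resize(e[150:300,160:330],(680,600),interpolation=cv2.INTER_CUBIC))
E
python3 g.py .535 -.197 .107
```

```text
8.8 [ 0.5364 -0.1969  0.109 ] yaw 0.2542 F [0.1 3.1 3.5] grip 40.01108229160309 0.1522650283176031
shift [ 0.003 -0.014  0.02 ]
```

View pics/p3.png

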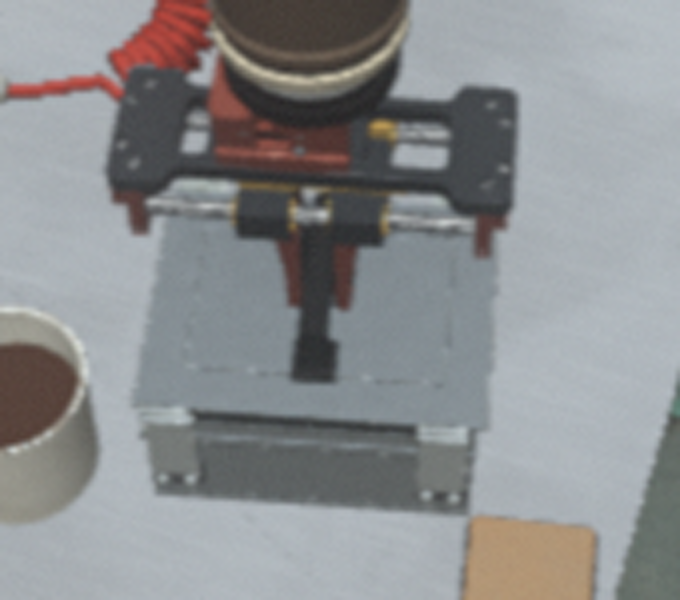

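The lid is lying on the clip flares: its front edge sits over both near clips at (168,412) and (443,432), roughly centred. Releasing.

{"api": "move_arm", "payload": {
  "commands": [
    {"x": 0,"y": 0,"z": 0,"ax": 0,"ay": 0,"az": 0,"jaw": 50},
    {"x": 0,"y": 0,"z": 0,"ax": 0,"ay": 0,"az": 0,"jaw": 50},
    {"x": 0,"y": 0,"z": 0,"ax": 0,"ay": 0,"az": 0,"jaw": 50},
    {"x": 0,"y": 0,"z": 0,"ax": 0,"ay": 0,"az": 0,"jaw": 50},
    {"x": 0,"y": 0,"z": 0,"ax": 0,"ay": 0,"az": 0,"jaw": 50},
    {"x": 0,"y": 0,"z": -0.2,"ax": 0,"ay": 0,"az": 0,"jaw": 50},
    {"x": 0,"y": 0,"z": -0.5,"ax": 0,"ay": 0,"az": 0,"jaw": 50},
    {"x": 0,"y": 0,"z": -0.6,"ax": 0,"ay": 0,"az": 0,"jaw": 50},
    {"x": 0,"y": 0,"z": -0.6,"ax": 0,"ay": 0,"az": 0,"jaw": 0},
    {"x": 0,"y": 0,"z": -0.6,"ax": 0,"ay": 0,"az": 0,"jaw": 0}
  ]
}}

```text
time_s: 9.8
position: [0.5357, -0.197, 0.1679]
tcp_rot: [-1.922, -2.484, -0.0]
force: [0.6, -0.9, -0.1]
width: 0.356
grasp_force: 0.0
```

```bash
python3 - <<'E'
from h import *
from rig import optics
a=.254;u=np.array([np.cos(a),np.sin(a)]);v=np.array([-u[1],u[0]]);c=np.array([.5358,-.197])
for n,(i,j) in enumerate(((-1,1),(-1,-1),(1,-1),(1,1)),1):print(n,(c+i*.066*u+j*.044*v).round(4))
E
python3 g.py .4838 -.1711 .130
```

```text
1 [ 0.4609 -0.171 ]
2 [ 0.483  -0.2562]
3 [ 0.6107 -0.223 ]
4 [ 0.5886 -0.1378]
9.8 [ 0.5357 -0.197   0.1679] yaw 0.2539 F [ 0.6 -0.9 -0.1] grip 0.0 0.3555670800334587
shift [ 0.381 -0.437  0.38 ]
```

{"api": "move_arm", "payload": {
  "commands": [
    {"x": 0.22,"y": -0.33,"z": 0,"ax": 0,"ay": 0,"az": 0,"jaw": 0},
    {"x": 0.44,"y": -0.66,"z": 0.2,"ax": 0,"ay": 0,"az": 0,"jaw": 0},
    {"x": 0.44,"y": -0.66,"z": 0.5,"ax": 0,"ay": 0,"az": 0,"jaw": 0},
    {"x": 0.44,"y": -0.66,"z": 0.64,"ax": 0,"ay": 0,"az": 0,"jaw": 0},
    {"x": 0.44,"y": -0.66,"z": 0.64,"ax": 0,"ay": 0,"az": 0,"jaw": 0},
    {"x": 0.44,"y": -0.66,"z": 0.64,"ax": 0,"ay": 0,"az": 0,"jaw": 0}
  ]
}}

```text
time_s: 10.4
position: [0.4606, -0.1715, 0.1042]
tcp_rot: [-1.922, -2.483, 0.002]
force: [0.8, 1.1, 0.4]
width: 0.007
grasp_force: 0.0
```

```bash
python3 g.py .4609 -.171 .085
```

```text
10.4 [ 0.4606 -0.1715  0.1042] yaw 0.2533 F [0.8 1.1 0.4] grip 0.0 0.007128177175970468
shift [0.004 0.005 0.192]
```

Press corner 1 in 1–2 mm steps, watching the force.

{"api": "move_arm", "payload": {
  "commands": [
    {"x": 0,"y": 0,"z": 0.04,"ax": 0,"ay": 0,"az": 0,"jaw": 0},
    {"x": 0,"y": 0,"z": 0.07,"ax": 0,"ay": 0,"az": 0,"jaw": 0},
    {"x": 0,"y": 0,"z": 0.09,"ax": 0,"ay": 0,"az": 0,"jaw": 0},
    {"x": 0,"y": 0,"z": 0.11,"ax": 0,"ay": 0,"az": 0,"jaw": 0},
    {"x": 0,"y": 0,"z": 0.12,"ax": 0,"ay": 0,"az": 0,"jaw": 0},
    {"x": 0,"y": 0,"z": 0.13,"ax": 0,"ay": 0,"az": 0,"jaw": 0},
    {"x": 0,"y": 0,"z": 0.14,"ax": 0,"ay": 0,"az": 0,"jaw": 0},
    {"x": 0,"y": 0,"z": 0.14,"ax": 0,"ay": 0,"az": 0,"jaw": 0}
  ]
}}

```text
time_s: 11.2
position: [0.4616, -0.1718, 0.0909]
tcp_rot: [1.922, 2.483, 0.0]
force: [0.1, -2.8, 3.4]
width: 0.007
grasp_force: 1.4
```

{"api": "move_arm", "payload": {
  "commands": [
    {"x": 0,"y": 0,"z": 0.01,"ax": 0,"ay": 0,"az": 0,"jaw": 0},
    {"x": 0,"y": 0,"z": 0.02,"ax": 0,"ay": 0,"az": 0,"jaw": 0},
    {"x": 0,"y": 0,"z": 0.03,"ax": 0,"ay": 0,"az": 0,"jaw": 0},
    {"x": 0,"y": 0,"z": 0.04,"ax": 0,"ay": 0,"az": 0,"jaw": 0},
    {"x": 0,"y": 0,"z": 0.05,"ax": 0,"ay": 0,"az": 0,"jaw": 0},
    {"x": 0,"y": 0,"z": 0.05,"ax": 0,"ay": 0,"az": 0,"jaw": 0}
  ]
}}

```text
time_s: 11.8
position: [0.4615, -0.1713, 0.0865]
tcp_rot: [1.922, 2.484, 0.002]
force: [-1.8, 1.0, 16.7]
width: 0.006
grasp_force: 8.4
```

{"api": "move_arm", "payload": {
  "commands": [
    {"x": 0,"y": 0,"z": 0.005,"ax": 0,"ay": 0,"az": 0,"jaw": 0},
    {"x": 0,"y": 0,"z": 0.01,"ax": 0,"ay": 0,"az": 0,"jaw": 0},
    {"x": 0,"y": 0,"z": 0.01,"ax": 0,"ay": 0,"az": 0,"jaw": 0},
    {"x": 0,"y": 0,"z": 0.01,"ax": 0,"ay": 0,"az": 0,"jaw": 0}
  ]
}}

```text
time_s: 12.2
position: [0.4616, -0.1713, 0.086]
tcp_rot: [1.922, 2.484, 0.003]
force: [-4.0, 1.5, 22.9]
width: 0.006
grasp_force: 11.6
```

{"api": "move_arm", "payload": {
  "commands": [
    {"x": 0,"y": 0,"z": 0.005,"ax": 0,"ay": 0,"az": 0,"jaw": 0},
    {"x": 0,"y": 0,"z": 0.01,"ax": 0,"ay": 0,"az": 0,"jaw": 0},
    {"x": 0,"y": 0,"z": 0.01,"ax": 0,"ay": 0,"az": 0,"jaw": 0},
    {"x": 0,"y": 0,"z": 0.01,"ax": 0,"ay": 0,"az": 0,"jaw": 0}
  ]
}}

```text
time_s: 12.6
position: [0.4616, -0.1713, 0.0855]
tcp_rot: [1.923, 2.484, 0.004]
force: [-6.5, 1.9, 28.9]
width: 0.007
grasp_force: 15.1
```

{"api": "move_arm", "payload": {
  "commands": [
    {"x": 0,"y": 0,"z": -0.02,"ax": 0,"ay": 0,"az": 0,"jaw": 0},
    {"x": 0,"y": 0,"z": -0.035,"ax": 0,"ay": 0,"az": 0,"jaw": 0},
    {"x": 0,"y": 0,"z": -0.035,"ax": 0,"ay": 0,"az": 0,"jaw": 0}
  ]
}}

```text
time_s: 12.9
position: [0.4614, -0.1709, 0.0875]
tcp_rot: [1.922, 2.485, 0.002]
force: [1.2, -0.3, 6.4]
width: 0.003
grasp_force: 3.4
```

```bash
python3 g.py .4609 -.171 .085
python3 - <<'E'
from h import *
from rig import optics
e=optics.read_camera('scene')['color'][:,:,::-1]
cv2.imwrite('pics/p4.png',cv2.resize(e[180:270,180:300],(800,600),interpolation=cv2.INTER_CUBIC))
E
```

```text
12.9 [ 0.4614 -0.1709  0.0875] yaw 0.254 F [ 1.2 -0.3  6.4] grip 3.362427484098589 0.0031600918695528133
shift [ 0.001 -0.005  0.025]
```

View pics/p4.png

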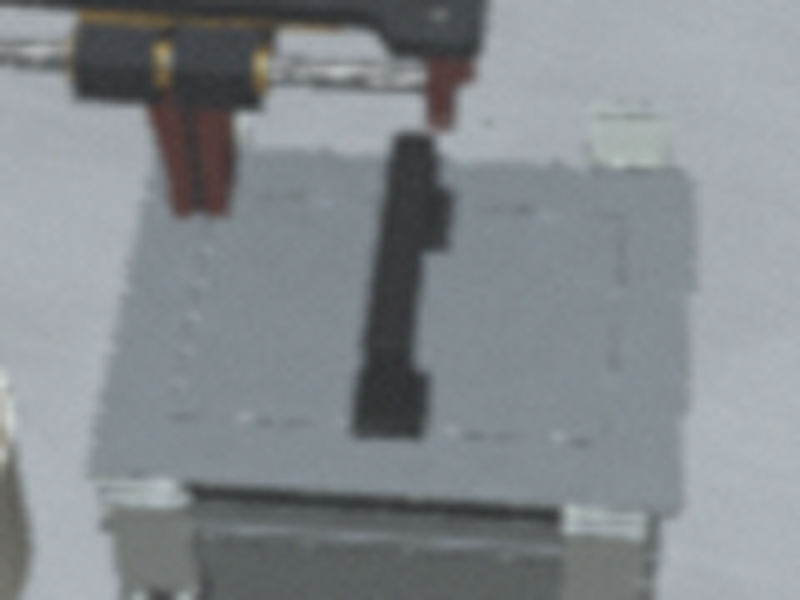

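Nothing has shifted: the fingertips are at (200,212) on corner 1, and the other three corners still ride on the flares. The clip behind the hand is hidden, so I'll probe the height as the finger lets go.

{"api": "move_arm", "payload": {
  "commands": [
    {"x": 0,"y": 0,"z": -0.01,"ax": 0,"ay": 0,"az": 0,"jaw": 0},
    {"x": 0,"y": 0,"z": -0.01,"ax": 0,"ay": 0,"az": 0,"jaw": 0},
    {"x": 0,"y": 0,"z": -0.01,"ax": 0,"ay": 0,"az": 0,"jaw": 0}
  ]
}}

```text
time_s: 13.25
position: [0.4613, -0.171, 0.0882]
tcp_rot: [1.922, 2.485, 0.001]
force: [3.4, -0.6, 4.2]
width: 0.007
grasp_force: 2.3
```

{"api": "move_arm", "payload": {
  "commands": [
    {"x": 0,"y": 0,"z": -0.01,"ax": 0,"ay": 0,"az": 0,"jaw": 0},
    {"x": 0,"y": 0,"z": -0.02,"ax": 0,"ay": 0,"az": 0,"jaw": 0},
    {"x": 0,"y": 0,"z": -0.02,"ax": 0,"ay": 0,"az": 0,"jaw": 0}
  ]
}}

```text
time_s: 13.55
position: [0.4601, -0.1713, 0.0898]
tcp_rot: [-1.922, -2.483, 0.001]
force: [-0.5, -0.8, 0.1]
width: 0.006
grasp_force: 0.2
```

Corner 1 reached 85.5 mm at 29 N and stayed low (contact lost at about 89 mm, against about 97 mm when loose), so it snapped. Next is corner 2.

{"api": "move_arm", "payload": {
  "commands": [
    {"x": 0,"y": 0,"z": -0.25,"ax": 0,"ay": 0,"az": 0,"jaw": 0},
    {"x": -0.44,"y": 0,"z": -0.25,"ax": 0,"ay": 0,"az": 0,"jaw": 0},
    {"x": -0.88,"y": 0,"z": -0.25,"ax": 0,"ay": 0,"az": 0,"jaw": 0},
    {"x": -0.88,"y": 0,"z": -0.2,"ax": 0,"ay": 0,"az": 0,"jaw": 0},
    {"x": -0.88,"y": 0,"z": -0.15,"ax": 0,"ay": 0,"az": 0,"jaw": 0},
    {"x": -0.88,"y": 0,"z": -0.11,"ax": 0,"ay": 0,"az": 0,"jaw": 0},
    {"x": -0.88,"y": 0,"z": -0.08,"ax": 0,"ay": 0,"az": 0,"jaw": 0},
    {"x": -0.88,"y": 0,"z": -0.06,"ax": 0,"ay": 0,"az": 0,"jaw": 0},
    {"x": -0.88,"y": 0,"z": -0.05,"ax": 0,"ay": 0,"az": 0,"jaw": 0},
    {"x": -0.88,"y": 0,"z": -0.05,"ax": 0,"ay": 0,"az": 0,"jaw": 0}
  ]
}}

```text
time_s: 14.55
position: [0.483, -0.2553, 0.0955]
tcp_rot: [-1.92, -2.485, -0.001]
force: [-2.6, 1.5, 8.2]
width: 0.006
grasp_force: 3.8
```

{"api": "move_arm", "payload": {
  "commands": [
    {"x": 0,"y": 0,"z": 0.01,"ax": 0,"ay": 0,"az": 0,"jaw": 0},
    {"x": 0,"y": 0,"z": 0.02,"ax": 0,"ay": 0,"az": 0,"jaw": 0},
    {"x": 0,"y": 0,"z": 0.03,"ax": 0,"ay": 0,"az": 0,"jaw": 0},
    {"x": 0,"y": 0,"z": 0.04,"ax": 0,"ay": 0,"az": 0,"jaw": 0},
    {"x": 0,"y": 0,"z": 0.04,"ax": 0,"ay": 0,"az": 0,"jaw": 0}
  ]
}}

```text
time_s: 15.05
position: [0.4837, -0.2552, 0.0923]
tcp_rot: [1.921, 2.486, 0.003]
force: [-3.3, 3.4, 14.7]
width: 0.008
grasp_force: 7.5
```

{"api": "move_arm", "payload": {
  "commands": [
    {"x": 0,"y": 0,"z": 0.01,"ax": 0,"ay": 0,"az": 0,"jaw": 0},
    {"x": 0,"y": 0,"z": 0.02,"ax": 0,"ay": 0,"az": 0,"jaw": 0},
    {"x": 0,"y": 0,"z": 0.03,"ax": 0,"ay": 0,"az": 0,"jaw": 0},
    {"x": 0,"y": 0,"z": 0.03,"ax": 0,"ay": 0,"az": 0,"jaw": 0}
  ]
}}

```text
time_s: 15.45
position: [0.484, -0.2552, 0.0893]
tcp_rot: [1.92, 2.486, 0.003]
force: [-2.0, 3.3, 13.1]
width: 0.008
grasp_force: 6.6
```

{"api": "move_arm", "payload": {
  "commands": [
    {"x": 0,"y": 0,"z": 0.01,"ax": 0,"ay": 0,"az": 0,"jaw": 0},
    {"x": 0,"y": 0,"z": 0.02,"ax": 0,"ay": 0,"az": 0,"jaw": 0},
    {"x": 0,"y": 0,"z": 0.02,"ax": 0,"ay": 0,"az": 0,"jaw": 0}
  ]
}}

```text
time_s: 15.75
position: [0.4834, -0.255, 0.0864]
tcp_rot: [-1.92, -2.486, -0.002]
force: [-0.3, 2.9, 5.8]
width: 0.004
grasp_force: 2.7
```

{"api": "move_arm", "payload": {
  "commands": [
    {"x": 0,"y": 0,"z": 0.01,"ax": 0,"ay": 0,"az": 0,"jaw": 0},
    {"x": 0,"y": 0,"z": 0.02,"ax": 0,"ay": 0,"az": 0,"jaw": 0},
    {"x": 0,"y": 0,"z": 0.02,"ax": 0,"ay": 0,"az": 0,"jaw": 0}
  ]
}}

```text
time_s: 16.05
position: [0.4835, -0.255, 0.0848]
tcp_rot: [-1.92, -2.485, -0.003]
force: [-2.5, 4.6, 13.1]
width: 0.005
grasp_force: 6.1
```

{"api": "move_arm", "payload": {
  "commands": [
    {"x": 0,"y": 0,"z": 0.01,"ax": 0,"ay": 0,"az": 0,"jaw": 0},
    {"x": 0,"y": 0,"z": 0.01,"ax": 0,"ay": 0,"az": 0,"jaw": 0},
    {"x": 0,"y": 0,"z": 0.01,"ax": 0,"ay": 0,"az": 0,"jaw": 0}
  ]
}}

```text
time_s: 16.35
position: [0.4834, -0.2551, 0.0843]
tcp_rot: [-1.921, -2.485, -0.003]
force: [-4.3, 4.9, 17.2]
width: 0.005
grasp_force: 8.5
```

Corner 2 snapped clearly, the force dropping from 13 N to 6 N. On to corner 3, over the handle.

{"api": "move_arm", "payload": {
  "commands": [
    {"x": 0,"y": 0,"z": -0.4,"ax": 0,"ay": 0,"az": 0,"jaw": 0},
    {"x": 0,"y": 0.1,"z": -0.7,"ax": 0,"ay": 0,"az": 0,"jaw": 0},
    {"x": 0,"y": 0.5,"z": -0.7,"ax": 0,"ay": 0,"az": 0,"jaw": 0},
    {"x": 0,"y": 1,"z": -0.7,"ax": 0,"ay": 0,"az": 0,"jaw": 0},
    {"x": 0,"y": 1,"z": -0.7,"ax": 0,"ay": 0,"az": 0,"jaw": 0}
  ]
}}

```text
time_s: 16.85
position: [0.5858, -0.2264, 0.1523]
tcp_rot: [1.912, 2.492, 0.004]
force: [0.7, 0.5, -0.6]
width: 0.003
grasp_force: 0.0
```

{"api": "move_arm", "payload": {
  "commands": [
    {"x": 0,"y": 0.32,"z": 0,"ax": 0,"ay": 0,"az": 0,"jaw": 0},
    {"x": 0,"y": 0.32,"z": 0.25,"ax": 0,"ay": 0,"az": 0,"jaw": 0},
    {"x": 0,"y": 0.32,"z": 0.42,"ax": 0,"ay": 0,"az": 0,"jaw": 0},
    {"x": 0,"y": 0.32,"z": 0.47,"ax": 0,"ay": 0,"az": 0,"jaw": 0},
    {"x": 0,"y": 0.32,"z": 0.51,"ax": 0,"ay": 0,"az": 0,"jaw": 0},
    {"x": 0,"y": 0.32,"z": 0.54,"ax": 0,"ay": 0,"az": 0,"jaw": 0},
    {"x": 0,"y": 0.32,"z": 0.56,"ax": 0,"ay": 0,"az": 0,"jaw": 0},
    {"x": 0,"y": 0.32,"z": 0.57,"ax": 0,"ay": 0,"az": 0,"jaw": 0},
    {"x": 0,"y": 0.32,"z": 0.57,"ax": 0,"ay": 0,"az": 0,"jaw": 0}
  ]
}}

```text
time_s: 17.75
position: [0.6109, -0.2235, 0.0964]
tcp_rot: [1.923, 2.484, 0.0]
force: [0.8, -0.1, -0.3]
width: 0.005
grasp_force: 0.0
```

```bash
python3 g.py .6107 -.223 .085
```

```text
17.75 [ 0.6109 -0.2235  0.0964] yaw 0.2534 F [ 0.8 -0.1 -0.3] grip 0.0 0.005461513142195867
shift [ 0.006 -0.001  0.114]
```

{"api": "move_arm", "payload": {
  "commands": [
    {"x": 0,"y": 0,"z": 0.01,"ax": 0,"ay": 0,"az": 0,"jaw": 0},
    {"x": 0,"y": 0,"z": 0.02,"ax": 0,"ay": 0,"az": 0,"jaw": 0},
    {"x": 0,"y": 0,"z": 0.03,"ax": 0,"ay": 0,"az": 0,"jaw": 0},
    {"x": 0,"y": 0,"z": 0.03,"ax": 0,"ay": 0,"az": 0,"jaw": 0}
  ]
}}

```text
time_s: 18.15
position: [0.6108, -0.2234, 0.093]
tcp_rot: [-1.923, -2.484, 0.0]
force: [0.1, 1.1, -0.0]
width: 0.004
grasp_force: 0.0
```

{"api": "move_arm", "payload": {
  "commands": [
    {"x": 0,"y": 0,"z": 0.01,"ax": 0,"ay": 0,"az": 0,"jaw": 0},
    {"x": 0,"y": 0,"z": 0.02,"ax": 0,"ay": 0,"az": 0,"jaw": 0},
    {"x": 0,"y": 0,"z": 0.03,"ax": 0,"ay": 0,"az": 0,"jaw": 0},
    {"x": 0,"y": 0,"z": 0.03,"ax": 0,"ay": 0,"az": 0,"jaw": 0}
  ]
}}

```text
time_s: 18.55
position: [0.6108, -0.2234, 0.0899]
tcp_rot: [-1.923, -2.484, 0.0]
force: [-0.4, -0.7, 0.1]
width: 0.008
grasp_force: 0.0
```

{"api": "move_arm", "payload": {
  "commands": [
    {"x": 0,"y": 0,"z": 0.01,"ax": 0,"ay": 0,"az": 0,"jaw": 0},
    {"x": 0,"y": 0,"z": 0.02,"ax": 0,"ay": 0,"az": 0,"jaw": 0},
    {"x": 0,"y": 0,"z": 0.03,"ax": 0,"ay": 0,"az": 0,"jaw": 0},
    {"x": 0,"y": 0,"z": 0.03,"ax": 0,"ay": 0,"az": 0,"jaw": 0}
  ]
}}

```text
time_s: 18.95
position: [0.6108, -0.2234, 0.0869]
tcp_rot: [-1.923, -2.484, 0.0]
force: [-0.0, -0.3, -0.1]
width: 0.007
grasp_force: 0.0
```

{"api": "move_arm", "payload": {
  "commands": [
    {"x": 0,"y": 0,"z": 0.01,"ax": 0,"ay": 0,"az": 0,"jaw": 0},
    {"x": 0,"y": 0,"z": 0.02,"ax": 0,"ay": 0,"az": 0,"jaw": 0},
    {"x": 0,"y": 0,"z": 0.02,"ax": 0,"ay": 0,"az": 0,"jaw": 0}
  ]
}}

```text
time_s: 19.25
position: [0.6109, -0.2235, 0.0859]
tcp_rot: [1.923, 2.484, 0.001]
force: [-2.8, 1.8, 8.7]
width: 0.009
grasp_force: 3.9
```

{"api": "move_arm", "payload": {
  "commands": [
    {"x": 0,"y": 0,"z": 0.01,"ax": 0,"ay": 0,"az": 0,"jaw": 0},
    {"x": 0,"y": 0,"z": 0.01,"ax": 0,"ay": 0,"az": 0,"jaw": 0},
    {"x": 0,"y": 0,"z": 0.01,"ax": 0,"ay": 0,"az": 0,"jaw": 0}
  ]
}}

```text
time_s: 19.55
position: [0.6109, -0.2235, 0.0853]
tcp_rot: [1.923, 2.484, 0.001]
force: [-3.8, 1.2, 8.5]
width: 0.003
grasp_force: 4.9
```

{"api": "move_arm", "payload": {
  "commands": [
    {"x": 0,"y": 0,"z": 0.01,"ax": 0,"ay": 0,"az": 0,"jaw": 0},
    {"x": 0,"y": 0,"z": 0.01,"ax": 0,"ay": 0,"az": 0,"jaw": 0},
    {"x": 0,"y": 0,"z": 0.01,"ax": 0,"ay": 0,"az": 0,"jaw": 0}
  ]
}}

```text
time_s: 19.85
position: [0.611, -0.2235, 0.0846]
tcp_rot: [1.923, 2.484, 0.002]
force: [-3.7, 1.4, 11.3]
width: 0.009
grasp_force: 5.9
```

{"api": "move_arm", "payload": {
  "commands": [
    {"x": 0,"y": 0,"z": 0.01,"ax": 0,"ay": 0,"az": 0,"jaw": 0},
    {"x": 0,"y": 0,"z": 0.01,"ax": 0,"ay": 0,"az": 0,"jaw": 0},
    {"x": 0,"y": 0,"z": 0.01,"ax": 0,"ay": 0,"az": 0,"jaw": 0}
  ]
}}

```text
time_s: 20.15
position: [0.611, -0.2235, 0.0842]
tcp_rot: [1.923, 2.484, 0.002]
force: [-5.9, 3.1, 17.1]
width: 0.006
grasp_force: 8.3
```

{"api": "move_arm", "payload": {
  "commands": [
    {"x": 0,"y": 0,"z": 0.01,"ax": 0,"ay": 0,"az": 0,"jaw": 0},
    {"x": 0,"y": 0,"z": 0.01,"ax": 0,"ay": 0,"az": 0,"jaw": 0},
    {"x": 0,"y": 0,"z": 0.01,"ax": 0,"ay": 0,"az": 0,"jaw": 0}
  ]
}}

```text
time_s: 20.45
position: [0.611, -0.2236, 0.0839]
tcp_rot: [1.923, 2.484, 0.003]
force: [-7.0, 3.5, 21.8]
width: 0.005
grasp_force: 11.0
```

Corner 3 is on its gasket, at the same height and stiffness as corner 2. Now corner 4.

{"api": "move_arm", "payload": {
  "commands": [
    {"x": 0,"y": 0,"z": -0.3,"ax": 0,"ay": 0,"az": 0,"jaw": 0},
    {"x": 0.44,"y": 0,"z": -0.3,"ax": 0,"ay": 0,"az": 0,"jaw": 0},
    {"x": 0.88,"y": 0,"z": -0.3,"ax": 0,"ay": 0,"az": 0,"jaw": 0},
    {"x": 0.88,"y": 0,"z": -0.23,"ax": 0,"ay": 0,"az": 0,"jaw": 0},
    {"x": 0.88,"y": 0,"z": -0.19,"ax": 0,"ay": 0,"az": 0,"jaw": 0},
    {"x": 0.88,"y": 0,"z": -0.16,"ax": 0,"ay": 0,"az": 0,"jaw": 0},
    {"x": 0.88,"y": 0,"z": -0.14,"ax": 0,"ay": 0,"az": 0,"jaw": 0},
    {"x": 0.88,"y": 0,"z": -0.12,"ax": 0,"ay": 0,"az": 0,"jaw": 0},
    {"x": 0.88,"y": 0,"z": -0.12,"ax": 0,"ay": 0,"az": 0,"jaw": 0}
  ]
}}

```text
time_s: 21.35
position: [0.5886, -0.1393, 0.0928]
tcp_rot: [-1.924, -2.483, 0.001]
force: [-0.6, -0.5, -0.1]
width: 0.004
grasp_force: 0.0
```

{"api": "move_arm", "payload": {
  "commands": [
    {"x": 0,"y": 0,"z": 0.01,"ax": 0,"ay": 0,"az": 0,"jaw": 0},
    {"x": 0,"y": 0,"z": 0.02,"ax": 0,"ay": 0,"az": 0,"jaw": 0},
    {"x": 0,"y": 0,"z": 0.03,"ax": 0,"ay": 0,"az": 0,"jaw": 0},
    {"x": 0,"y": 0,"z": 0.03,"ax": 0,"ay": 0,"az": 0,"jaw": 0}
  ]
}}

```text
time_s: 21.75
position: [0.5887, -0.1382, 0.09]
tcp_rot: [-1.923, -2.484, 0.0]
force: [0.0, 0.9, 0.7]
width: 0.002
grasp_force: 0.0
```

{"api": "move_arm", "payload": {
  "commands": [
    {"x": 0,"y": 0,"z": 0.01,"ax": 0,"ay": 0,"az": 0,"jaw": 0},
    {"x": 0,"y": 0,"z": 0.02,"ax": 0,"ay": 0,"az": 0,"jaw": 0},
    {"x": 0,"y": 0,"z": 0.03,"ax": 0,"ay": 0,"az": 0,"jaw": 0},
    {"x": 0,"y": 0,"z": 0.03,"ax": 0,"ay": 0,"az": 0,"jaw": 0}
  ]
}}

```text
time_s: 22.15
position: [0.5887, -0.1382, 0.087]
tcp_rot: [-1.923, -2.484, 0.0]
force: [-0.5, 0.1, 0.3]
width: 0.005
grasp_force: 0.0
```

{"api": "move_arm", "payload": {
  "commands": [
    {"x": 0,"y": 0,"z": 0.01,"ax": 0,"ay": 0,"az": 0,"jaw": 0},
    {"x": 0,"y": 0,"z": 0.02,"ax": 0,"ay": 0,"az": 0,"jaw": 0},
    {"x": 0,"y": 0,"z": 0.02,"ax": 0,"ay": 0,"az": 0,"jaw": 0}
  ]
}}

```text
time_s: 22.45
position: [0.5888, -0.1382, 0.0858]
tcp_rot: [-1.923, -2.484, -0.001]
force: [-3.3, 0.2, 8.7]
width: 0.002
grasp_force: 4.1
```

{"api": "move_arm", "payload": {
  "commands": [
    {"x": 0,"y": 0,"z": 0.01,"ax": 0,"ay": 0,"az": 0,"jaw": 0},
    {"x": 0,"y": 0,"z": 0.02,"ax": 0,"ay": 0,"az": 0,"jaw": 0},
    {"x": 0,"y": 0,"z": 0.02,"ax": 0,"ay": 0,"az": 0,"jaw": 0}
  ]
}}

```text
time_s: 22.75
position: [0.5889, -0.1382, 0.0845]
tcp_rot: [-1.923, -2.484, -0.002]
force: [-4.8, 1.8, 13.1]
width: 0.005
grasp_force: 6.7
```

{"api": "move_arm", "payload": {
  "commands": [
    {"x": 0,"y": 0,"z": 0.01,"ax": 0,"ay": 0,"az": 0,"jaw": 0},
    {"x": 0,"y": 0,"z": 0.01,"ax": 0,"ay": 0,"az": 0,"jaw": 0},
    {"x": 0,"y": 0,"z": 0.01,"ax": 0,"ay": 0,"az": 0,"jaw": 0}
  ]
}}

```text
time_s: 23.05
position: [0.5889, -0.1383, 0.0841]
tcp_rot: [1.923, 2.484, 0.003]
force: [-6.5, 2.6, 18.4]
width: 0.006
grasp_force: 9.4
```

{"api": "move_arm", "payload": {
  "commands": [
    {"x": 0,"y": 0,"z": -0.4,"ax": 0,"ay": 0,"az": 0,"jaw": 0},
    {"x": 0,"y": -0.1,"z": -0.7,"ax": 0,"ay": 0,"az": 0,"jaw": 0},
    {"x": 0,"y": -0.5,"z": -0.8,"ax": 0,"ay": 0,"az": 0,"jaw": 0},
    {"x": 0,"y": -1,"z": -0.8,"ax": 0,"ay": 0,"az": 0,"jaw": 0},
    {"x": 0,"y": -1,"z": -0.8,"ax": 0,"ay": 0,"az": 0,"jaw": 0}
  ]
}}

```text
time_s: 23.55
position: [0.4856, -0.1654, 0.162]
tcp_rot: [-1.927, -2.476, 0.001]
force: [0.6, -0.3, 0.9]
width: 0.007
grasp_force: 0.0
```

Run:
```python
from h import *
from rig import optics
s=optics.read_camera('scene')
e=s['color'][180:270,180:300,::-1]
cv2.imwrite('pics/p5.png',cv2.resize(e,(800,600),interpolation=cv2.INTER_CUBIC))
a=.254;u=np.array([np.cos(a),np.sin(a)]);v=np.array([-u[1],u[0]]);c=np.array([.5355,-.197])
for z in(.086,.097):
  q=proj(s,[np.r_[c+i*.085*u+j*.065*v,z] for i,j in((-1,1),(-1,-1),(1,-1),(1,1))]);print(z,((q-[179.5,179.5])*800/120).round().tolist())
```

```text
0.086 [[152.0, 135.0], [84.0, 495.0], [673.0, 538.0], [694.0, 172.0]]
0.097 [[149.0, 114.0], [80.0, 475.0], [675.0, 519.0], [695.0, 150.0]]
```

View pics/p5.png

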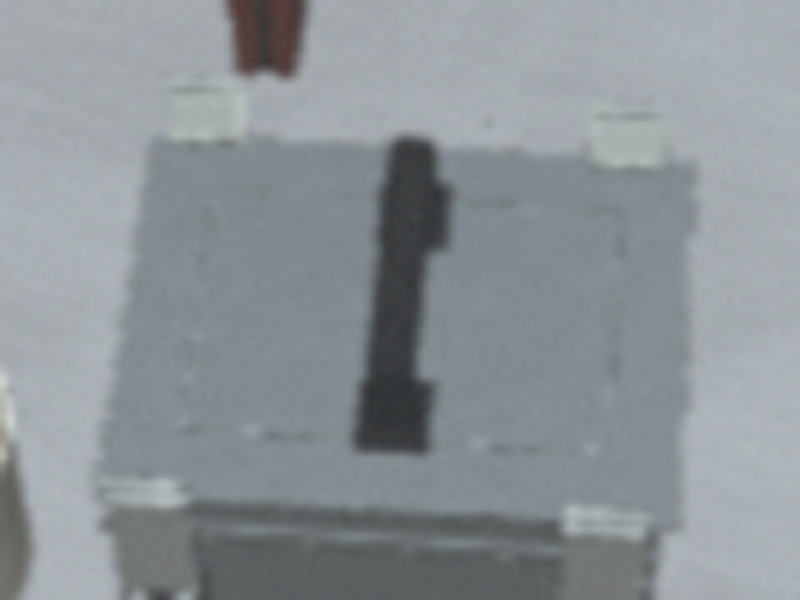

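Last picture: the lid corners are at about (150,137), (97,500), (682,528), (695,160), close to the "home" prediction, with the near and far flares showing alike on both ends. I'll press corner 1 again, whose snap was unclear.

{"api": "move_arm", "payload": {
  "commands": [
    {"x": 0,"y": -0.32,"z": 0,"ax": 0,"ay": 0,"az": 0,"jaw": 0},
    {"x": 0,"y": -0.32,"z": 0.3,"ax": 0,"ay": 0,"az": 0,"jaw": 0},
    {"x": 0,"y": -0.32,"z": 0.55,"ax": 0,"ay": 0,"az": 0,"jaw": 0},
    {"x": 0,"y": -0.32,"z": 0.66,"ax": 0,"ay": 0,"az": 0,"jaw": 0},
    {"x": 0,"y": -0.32,"z": 0.72,"ax": 0,"ay": 0,"az": 0,"jaw": 0},
    {"x": 0,"y": -0.32,"z": 0.75,"ax": 0,"ay": 0,"az": 0,"jaw": 0},
    {"x": 0,"y": -0.32,"z": 0.75,"ax": 0,"ay": 0,"az": 0,"jaw": 0}
  ]
}}

```text
time_s: 24.3
position: [0.4615, -0.1715, 0.0873]
tcp_rot: [1.922, 2.484, -0.0]
force: [-0.1, -0.7, 0.4]
width: 0.005
grasp_force: 0.0
```

```bash
python3 g.py .4609 -.171 .085
```

```text
24.3 [ 0.4615 -0.1715  0.0873] yaw 0.2537 F [-0.1 -0.7  0.4] grip 0.0 0.004758900399812007
shift [ 0.006 -0.004  0.023]
```

{"api": "move_arm", "payload": {
  "commands": [
    {"x": 0,"y": 0,"z": 0.01,"ax": 0,"ay": 0,"az": 0,"jaw": 0},
    {"x": 0,"y": 0,"z": 0.015,"ax": 0,"ay": 0,"az": 0,"jaw": 0},
    {"x": 0,"y": 0,"z": 0.015,"ax": 0,"ay": 0,"az": 0,"jaw": 0}
  ]
}}

```text
time_s: 24.6
position: [0.4616, -0.1716, 0.0864]
tcp_rot: [1.922, 2.484, 0.002]
force: [-1.2, 0.7, 5.8]
width: 0.005
grasp_force: 2.8
```

{"api": "move_arm", "payload": {
  "commands": [
    {"x": 0,"y": 0,"z": 0.01,"ax": 0,"ay": 0,"az": 0,"jaw": 0},
    {"x": 0,"y": 0,"z": 0.02,"ax": 0,"ay": 0,"az": 0,"jaw": 0},
    {"x": 0,"y": 0,"z": 0.02,"ax": 0,"ay": 0,"az": 0,"jaw": 0}
  ]
}}

```text
time_s: 24.9
position: [0.4616, -0.1715, 0.0848]
tcp_rot: [1.922, 2.484, 0.002]
force: [-1.6, 1.2, 10.8]
width: 0.004
grasp_force: 5.8
```

All four corners now rest at the same height (first contact at about 86.5 mm, no load needed) with the same stiffness. Retreating and handing in.

{"api": "move_arm", "payload": {
  "commands": [
    {"x": 0,"y": 0,"z": -0.3,"ax": 0,"ay": 0,"az": 0,"jaw": 0},
    {"x": 0,"y": 0,"z": -0.7,"ax": 0,"ay": 0,"az": 0,"jaw": 0},
    {"x": 0,"y": 0,"z": -1,"ax": 0,"ay": 0,"az": 0,"jaw": 0},
    {"x": 0,"y": 0,"z": -1,"ax": 0,"ay": 0,"az": 0,"jaw": 0},
    {"x": 0,"y": 0,"z": -1,"ax": 0,"ay": 0,"az": 0,"jaw": 0},
    {"x": 0,"y": 0,"z": -1,"ax": 0,"ay": 0,"az": 0,"jaw": 0}
  ]
}}

```text
time_s: 25.5
position: [0.4605, -0.1709, 0.1829]
tcp_rot: [-1.922, -2.484, 0.0]
force: [0.4, 0.1, -0.4]
width: 0.007
grasp_force: 0.0
```

```bash
python3 -c "
from rig import ticket,state
print(state()['position'],state()['force']);print(ticket.close_job())"
```

```text
[ 0.46049302 -0.17094046  0.18288773] [ 0.38060458  0.09359069 -0.36796792]
the job is handed in; nothing more can be done
None
```

I put the lid on the dry box, pressed corners 1, 2, 3 and 4 in turn and handed the job in at 25.5 s. By touch all four corners sit home at the same height (about 86 mm), but only corner 2's snap showed clearly in the force; corners 3 and 4 were already low when I reached them, and I did not see the clips' final angles directly.

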